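# Put the setting block away and hold a lens carriage against a sprung fence

## Task

Take the setting block out of the gap between the lens carriage and the sprung fence of the jig, and stand it upright, right down in its own storage seat, the one whose pocket fits it. Then slide the lens carriage, flat on the jig, up against the fence and press it there with a steady force of about 10 newtons, which drives the fence back half its stroke (never to the end of its stroke), and finish while still holding it pressed like that, so that a colleague can tighten its screws. Leave all other things where they are.

Things in the scene. Friction and masses are not known exactly. Their poses are not given: they have to be found in the camera images.
- jig: Fixed dark steel plate 250 x 130 x 12 mm (x, y, z). Origin: centre of its underside. x runs along it to the sprung fence: the pressing direction. Two guide strips (x = -110 to 30 mm, tops 18 mm above the table) leave a 56 mm wide channel about y = 0 for the carriage. Behind the fence a grey spring housing, x = 93 to 121 mm, top 42 mm above the table.
- fence: Steel bar across the channel end, 12 x 90 mm (x, y), top 41.5 mm above the table. Origin: middle of the lower edge of its face towards the carriage; axes as the jig's. At rest at x = 50 mm, z = 12 mm in the jig's frame. Slides along the jig's +x only, 20 mm to a hard stop, against springs of 1 N per mm (no preload), and springs back. At each end a pointer stands midway between two white marks at 10 mm.
- carriage: Lens carriage, loose, about 0.5 kg: aluminium block 60 x 50 x 26 mm (x, y, z), on its middle an upright dark lens barrel, diameter 32 mm, 26 to 52 mm above the underside (grip here), tapered nose to 60 mm. Origin: centre of its underside; x points to the fence. Starts flat on the jig plate in the channel, its front 36 to 48 mm short of the fence.
- block_medium: The setting block to put away: plain metal, 30 x 40 x 70 mm (x, y, z), about 0.22 kg, loose, upright on the jig plate between carriage and fence with 2 mm or more of room to each; its top is 82 mm above the table. Origin: centre of its underside. Its x lies roughly along the jig's x.
- seat_medium: The medium block's own seat: grey open-topped box fixed to the table, outside 47 x 57 x 24 mm, walls and floor 6 mm, pocket 35 x 45 mm (x, y), 18 mm deep, empty. Origin: centre of its underside. The block stands on the floor 6 mm above that, its 40 mm side along the seat's y, either way round. The three seats stand left of the jig in any order.
- seat_small: Seat of the small block, as the medium one but outside 37 x 47 x 24 mm; holds the small block. Origin: centre of its underside.
- seat_large: Seat of the large block, as the medium one but outside 59 x 69 x 24 mm, pocket 47 x 57 mm. It is empty and stays so. Origin: centre of its underside.
- block_small: Small setting block 20 x 30 x 70 mm, standing in its own seat; leave it. Origin: centre of its underside.
- block_large: Large setting block 42 x 52 x 70 mm standing on the table; it stays out. Origin: centre of its underside.
- flask: Bystander: amber conical flask, 64 mm wide, 88 mm tall. Origin: centre of its underside.
- dish: Bystander: clear flat dish, 90 mm wide, 14 mm high. Origin: centre of its underside.
- vial: Bystander: small jar with white cap, 28 mm wide, 60 mm tall. Origin: centre of its underside.
- driver: Bystander: screwdriver lying flat, 170 mm long. Origin near its middle, along x.
- reagent: Bystander: white bottle, 60 mm wide, 130 mm tall. Origin: centre of its underside.
- puck: Bystander: black control dial, 56 mm wide, 35 mm high. Origin: centre of its underside.
Things that resemble listed ones, but are neither listed nor needed, are in the scene too. Leave any blue or red look-alike of the block_medium alone.

How it is judged:
By the outcome, as a careful person would: the job done as asked, in the order asked, and still so for the second after the job is handed in, while the arm keeps its last pose, push and grip.
It also fails if it takes over 59 s, if anything falls off the work surface, if the arm or the gripper's body presses on something with over 40 N, if the wrist force passes 120 N, or if a joint passes its speed limit or range.

## Robot

A 7-joint arm with a two-finger parallel gripper is mounted at the origin on the work surface. World frame = base frame: x ahead of the robot, y to its left, z up, the work surface at z = 0. Lengths are in m, angles in rad, forces in N, time in s.
With the tool pointing down it reaches from about 0.425 to 0.975 m from the base axis. Payload 16.7 kg.
Tool frame: the origin (TCP) lies on the mounting face of the last link; the fingertips stand 173 mm ahead of it and the grasp point (between the pads) lies 155 mm ahead of it (env.grasp_offset is the z of the grasp point in the tool frame, in m); z points along the fingers, y is the direction in which the jaws open and shut (so a half turn about z gives the same grasp; the last joint's range is limited). The gripper opens to 85 mm and grips with 20 to 120 N. Pads are 22 mm wide; open, the fingers measure 114 mm over their backs; the gripper's body (76 mm by 85 mm) begins 54 mm behind the grasp point. The pads swing forward as they close: fully open they stand 13 mm farther back than shut.
Start: joints at [-1.415, 0.426, 0.074, 1.606, -0.034, 1.111, -0.067], TCP at [0.203, 0.644, 0.405] pointing down, gripper open.
Joint ranges: [-2.85, 2.85], [-0.5, 2.14], [-1.23, 1.37], [0.21, 2.46], [-1.02, 4.16], [0.16, 2.05], [-2.73, 2.73]. Speed limits (rad/s): [1.89, 1.89, 2.39, 2.39, 3.01, 3.01, 3.01].

## Interface

Orientations are given as [roll, pitch, yaw] about the fixed x, y, z axes, in that order (R = Rz(yaw) Ry(pitch) Rx(roll)).
In Python, from station import env, read_camera, camera_params gives the robot as it stands.
- The arm moves only by the shell command python3 -m inch 'ROWS' [FORCE]. ROWS is text: rows parted by semicolons, each of 5 numbers parted by spaces: the shift along the tool's x, y, z in m, then the turn about the tool's z in rad, then the closure, from 0 (fully open) to 1 (shut). A call has 1 to 10 rows; each row shifts and turns the commanded pose from where the row before left it, along the tool's axes as they then stand; what a row does not reach is not made up. A row lasts 1/10 s, in which the tool goes at most 50 mm and 8.59 degrees, less where a joint would pass 70% of its speed; a pose out of reach is approached as far as the arm can. A call with a gripper value outside its range is refused whole. The fingers move at their own pace and stop on an object; FORCE is the grip in N (left out, the last holds). Time passes only in rows, so rows that do not move let the fingers close. It gives the time, the measured TCP pose, the force and the opening at its end, in the units of the state.
- env.sense(): the state, without advancing time (a new reading comes with each control period).
- read_camera(name): name is "scene" or "top" or "wrist"; returns the picture (420x560x3 uint8, red, green, blue); there is no depth.
- camera_params(name): a dict with "fx", "fy", "cx", "cy" (pixels), "position" and "orientation" of the camera in the world. Camera axes: x right, y down, z forward; pixel columns grow to the right and rows downward; lengths in m; the calibration is good to about 2 mm. The wrist camera is an equidistant fisheye: a pixel r from the principal point sees the ray r / f radians off the axis. A picture is of the moment at which its call begins: read the wrist's pose just before it. camera_params takes no time and is no camera call; for the wrist camera it gives the pose at the moment of the call.
- env.close_job(): hands the job in, once; it reports no verdict.
The state is a dict: "time_s": time; "qpos": joint angles; "joint_vel": joint speeds; "tau": joint torques, N m; "eef_pos": TCP position; "eef_rot": TCP orientation; "wrist_force": force on the tool from outside, world axes, zero at the start; "ft_torque": the same for the moment, N m; "finger_gap": finger opening in m.
Only numpy, scipy, OpenCV 4.12 (cv2) and the standard library are available. Lean on these libraries where they do the work, as an engineer would, in place of code of your own. Each camera call takes 0.05 s, during which the arm holds its last target. There are 200 camera calls.

## Working session

There is one attempt and no reset: what is moved stays moved. The work goes in short steps, Python scripts to look and compute and a shell command to move; the robot and the scene stay as the last step left them, time stands still between calls to the robot, and variables do not carry over. Pictures are saved under pics/ and viewed, about 8 in all and at most 12, crops included, and the job is handed in when it is done.

```bash
ls; mkdir -p pics; python3 - <<'E'
from station import env, read_camera, camera_params
import cv2
for n in("top","scene"):
    im=read_camera(n); cv2.imwrite(f"pics/{n}0.png",im[:,:,::-1]); print(n,camera_params(n))
print(camera_params("wrist")); print(env.sense(), env.grasp_offset)
E
```

```text
pics
top {'fx': 396.8098758338354, 'fy': 396.8098758338354, 'cx': 283.329412761487, 'cy': 206.4025006473178, 'position': array([ 0.36144638, -0.05467272,  1.11003293]), 'orientation': array([-2.91970981e+00,  7.35436352e-04, -1.57636970e+00])}
scene {'fx': 381.3767688810843, 'fy': 381.3767688810843, 'cx': 278.58760456510106, 'cy': 214.6755168451064, 'position': array([ 1.062009  , -0.43409899,  0.61957724]), 'orientation': array([-2.32151698,  0.00689108,  0.86058505])}
{'fx': 325.19226210127806, 'fy': 325.19226210127806, 'cx': 277.61739650009554, 'cy': 210.67664367125028, 'position': array([0.140146  , 0.66282179, 0.37407712]), 'orientation': array([2.87809470e+00, 8.14841257e-04, 1.26448829e+00])}
{'time_s': 0.1, 'qpos': array([-1.41551344,  0.42665965,  0.07383604,  1.60656948, -0.03406928,
        1.11081663, -0.06710391]), 'joint_vel': array([-8.78211915e-04, -8.30824453e-05, -2.34244998e-04, -1.74555352e-03,
       -7.93353855e-04,  1.41983048e-03,  6.02357844e-04]), 'tau': array([ 6.66622058e-03, -9.51540756e+01,  3.77073795e+00, -4.64400923e+01,
        1.97017472e-02,  6.50288697e-03, -1.26346080e-07]), 'eef_pos': array([0.20251159, 0.64371422, 0.40407487]), 'eef_rot': array([-3.14040250e+00,  1.03846729e-04,  2.83680258e+00]), 'wrist_force': array([-0.13648965, -0.45439475, -0.09110137]), 'ft_torque': array([-0.01891375, -0.02585322, -0.03193576]), 'finger_gap': 0.08553565923803312} 0.1547
```

View pics/top0.png

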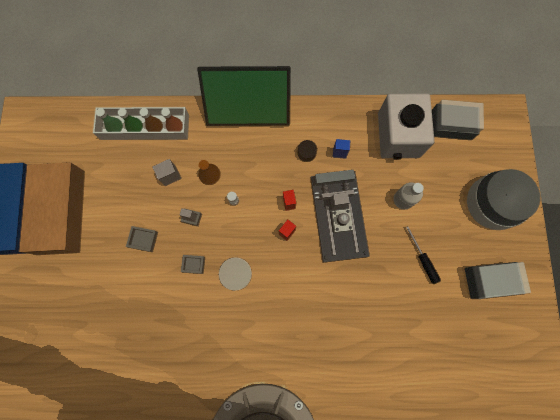

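View pics/scene0.png

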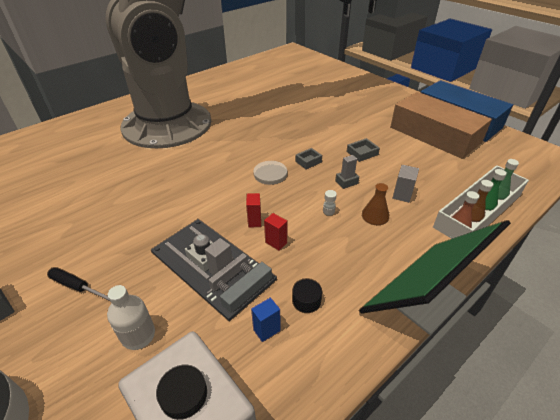

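Top view: the jig is at about (340,215), with the fence and housing at its upper end, the carriage barrel at (343,218) and the grey block at (341,199). The candidate seats are (142,239), (193,264) and (190,216), the last holding the small block. The red (289,200; 287,230) and blue (342,149) blocks are look-alikes. I'll enlarge the jig and seats and measure their sizes.

```bash
cat > h.py <<'E'
import numpy as np, cv2
from scipy.spatial.transform import Rotation as R
from station import env, read_camera, camera_params
def ray(n,uv,p=None):
    p=p or camera_params(n); uv=np.atleast_2d(uv).astype(float)
    a=(uv[:,0]-p['cx'])/p['fx']; b=(uv[:,1]-p['cy'])/p['fy']
    if n=='wrist':
        r=np.hypot(a,b)+1e-12; d=np.c_[np.sin(r)*a/r,np.sin(r)*b/r,np.cos(r)]
    else: d=np.c_[a,b,np.ones_like(a)]
    return p['position'],R.from_euler('xyz',p['orientation']).apply(d)
def plane(n,uv,z,p=None):
    o,d=ray(n,uv,p); return o+d*((z-o[2])/d[:,2])[:,None]
def proj(n,X,p=None):
    p=p or camera_params(n); c=R.from_euler('xyz',p['orientation']).inv().apply(np.atleast_2d(X)-p['position'])
    if n=='wrist':
        t=np.arctan2(np.hypot(c[:,0],c[:,1]),c[:,2]); s=t/np.hypot(c[:,0],c[:,1])
        return np.c_[p['cx']+p['fx']*s*c[:,0],p['cy']+p['fy']*s*c[:,1]]
    return np.c_[p['cx']+p['fx']*c[:,0]/c[:,2],p['cy']+p['fy']*c[:,1]/c[:,2]]
E
python3 - <<'E'
from h import *
im=cv2.imread("pics/top0.png")
a=cv2.resize(im[160:270,300:380],None,fx=5,fy=5,interpolation=cv2.INTER_CUBIC)
b=cv2.resize(im[195:285,120:212],None,fx=4,fy=4,interpolation=cv2.INTER_CUBIC)
o=np.zeros((550,400+368,3),np.uint8);o[:,:400]=a;o[:360,400:]=b
cv2.imwrite("pics/crop1.png",o)
# seats by grey-dark mask
hsv=cv2.cvtColor(im,cv2.COLOR_BGR2HSV)
m=((hsv[...,1]<70)).astype(np.uint8)*255
for c in cv2.findContours(m,cv2.RETR_EXTERNAL,cv2.CHAIN_APPROX_NONE)[0]:
    x,y,w,h=cv2.boundingRect(c)
    if cv2.contourArea(c)>150 and 100<x+w/2<380 and 150<y+h/2<290:
        P=plane("top",c[:,0],.024)[:,:2]
        print((x,y,w,h),cv2.minAreaRect((P*1000).astype(np.float32)))
E
```

```text
(219, 258, 32, 32) ((421.6535339355469, 77.75703430175781), (84.11100006103516, 82.7441177368164), 89.6799545288086)
(181, 255, 23, 18) ((448.5012512207031, 194.02586364746094), (55.53034591674805, 45.13486099243164), 84.06333923339844)
(126, 227, 29, 24) ((518.7494506835938, 339.1952209472656), (67.42111206054688, 56.93819046020508), 78.782470703125)
(312, 170, 57, 92) ((583.3900756835938, -210.0793914794922), (249.6057586669922, 125.9734115600586), 6.857115745544434)
(153, 159, 22, 20) ((719.5680541992188, 286.50262451171875), (42.78487014770508, 54.923561096191406), 26.081790924072266)
(0, 0, 560, 315) ((929.7086791992188, 9.1031494140625), (1756.7001953125, 974.8307495117188), 80.99262237548828)
```

View pics/crop1.png

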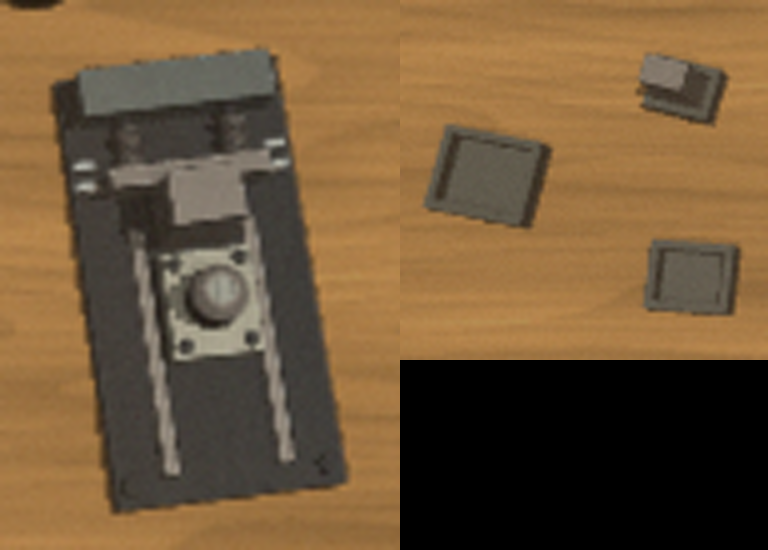

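The grey block on the jig between carriage and fence is the target. The grey seat at (193,264) measures 55×45 mm, so it is the medium one. The seat at (142,239) measures 67×57, which is the large one, and (190,216) holds the small block. The crop confirms the grey block on the jig, so I'm moving to above the medium seat for a close look.

```bash
python3 -m inch '0 0 0 -0.1 0; 0 0 0 -0.1 0; -0.0225 -0.0325 0 0 0; -0.0225 -0.0325 0 0 0; -0.0225 -0.0325 0 0 0; -0.0225 -0.0325 0 0 0; -0.0225 -0.0325 0 0 0; -0.0225 -0.0325 0 0 0; -0.0225 -0.0325 0 0 0; -0.0225 -0.0325 0 0 0' 60
python3 -m inch '-0.0225 -0.0325 0.01 0 0; -0.0225 -0.0325 0.01 0 0; -0.0225 -0.0325 0.01 0 0; -0.0225 -0.0325 0.01 0 0; 0 0 0 0 0;0 0 0 0 0'
cat >> h.py <<'E'
def shot(name):
    p=camera_params("wrist"); im=read_camera("wrist"); cv2.imwrite(f"pics/{name}.png",im[:,:,::-1]); np.save(f"pics/{name}.npy",p,allow_pickle=True); return im,p
def load(name): return cv2.imread(f"pics/{name}.png"),np.load(f"pics/{name}.npy",allow_pickle=True).item()
E
python3 - <<'E'
from h import *
im,p=shot("w1"); print(p); print(proj("wrist",[.4485,.194,.024],p)); s=env.sense(); print(s['eef_pos'],s['eef_rot'],s['qpos'],s['time_s'])
E
```

```text
time_s: 1.1
eef_pos: [0.3548, 0.3648, 0.4046]
eef_rot: [-3.141, -0.0, 3.037]
wrist_force: [0.5, 0.1, -0.0]
finger_gap: 0.0855
time_s: 1.7
eef_pos: [0.4305, 0.227, 0.3645]
eef_rot: [-3.141, -0.0, 3.035]
wrist_force: [0.1, 0.6, 1.0]
finger_gap: 0.0856
{'fx': 325.19226210127806, 'fy': 325.19226210127806, 'cx': 277.61739650009554, 'cy': 210.67664367125028, 'position': array([0.36544711, 0.23334785, 0.3344749 ]), 'orientation': array([2.87863192e+00, 1.08906499e-04, 1.46246212e+00])}
[[247.33944296 213.82478635]]
[0.43018013 0.22790376 0.36464985] [-3.14151055e+00 -3.24623294e-04  3.03643850e+00] [-0.85130258  0.16224718  0.25792339  2.07263771 -0.05227934  0.91294819
  0.90101619] 1.75
```

View pics/w1.png

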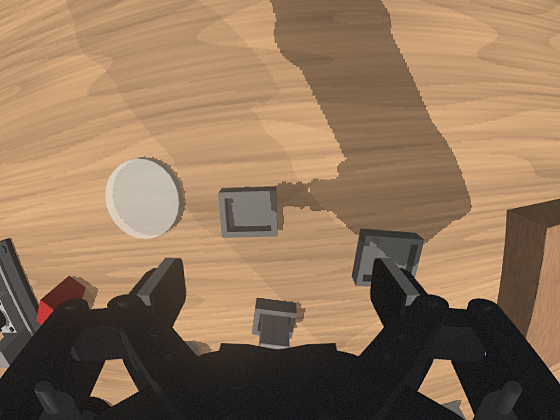

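The medium seat is at wrist (249,212), close to the predicted (247,214). The dish is at (144,198), the large seat at (388,258) and the small seat at (275,315). Next I'll look over the jig.

```bash
python3 -m inch '-0.018 -0.0347 0 0 0;-0.018 -0.0347 0 0 0;-0.018 -0.0347 0 0 0;-0.018 -0.0347 0 0 0;-0.018 -0.0347 0 0 0;-0.018 -0.0347 0 0 0;-0.018 -0.0347 0 0 0;-0.018 -0.0347 0 0 0;-0.018 -0.0347 0 0 0;-0.018 -0.0347 0 0 0'
python3 -m inch '-0.018 -0.0347 0 0 0;-0.018 -0.0347 0 0 0;0 0 0 -0.112 0;0 0 0 -0.112 0;0 0 0 0 0;0 0 0 0 0'
python3 - <<'E'
from h import *
im,p=shot("w2"); s=env.sense(); print(s['eef_pos'],s['eef_rot'],s['qpos'],s['time_s'])
print('block top approx',plane("top",[341,199],.082))
a=cv2.imread("pics/w1.png")[178:248,210:290]; b=cv2.imread("pics/w2.png")
cv2.imwrite("pics/seat5.png",cv2.resize(a,None,fx=7,fy=7,interpolation=cv2.INTER_CUBIC))
E
```

```text
time_s: 2.75
eef_pos: [0.5739, -0.1362, 0.3648]
eef_rot: [3.141, 0.0, 3.039]
wrist_force: [1.0, 0.9, 0.2]
finger_gap: 0.0854
time_s: 3.35
eef_pos: [0.6019, -0.208, 0.3647]
eef_rot: [3.141, 0.0, -3.024]
wrist_force: [-0.1, -0.8, 0.7]
finger_gap: 0.0854
[ 0.60179719 -0.20808573  0.36477731] [ 3.14128821e+00  1.79131452e-04 -3.02445011e+00] [-0.09645098  0.42649592  0.43451526  1.75437202 -0.20805607  1.00613475
  2.1037474 ] 3.4
block top approx [[ 0.61272247 -0.2091146   0.082     ]]
```

View pics/w2.png

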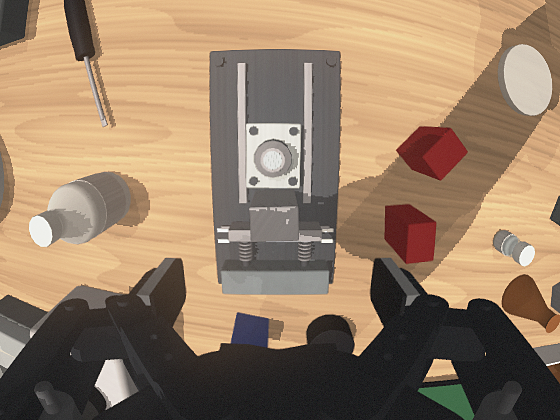

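View pics/seat5.png

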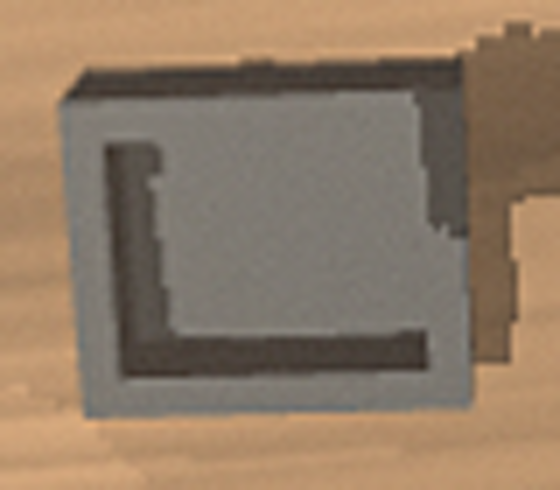

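The seat crop shows the rim's outer top corners at (65,102), (464,92), (470,403) and (88,416). In w2 the block top is at about (275,224), the carriage at (274,156), and the fence sits around row 232 with its pointers between the marks. I'll enlarge the jig to get the corners.

```bash
python3 - <<'E'
from h import *
im,p1=load("w1")
c=np.array([[65,102],[464,92],[470,403],[88,416]],float); uv=(c+.5)/7-.5+[210,178]
P=plane("wrist",uv,.024,p1)[:,:2]*1000; print(P.round(1),P.mean(0)); r=cv2.minAreaRect(P.astype(np.float32)); print(r)
for a,b in((0,1),(1,2),(2,3),(3,0)): d=P[b]-P[a]; print(np.hypot(*d),np.degrees(np.arctan2(*d[::-1])))
im,p=load("w2")
cv2.imwrite("pics/jig6.png",cv2.resize(im[115:250,215:335],None,fx=4.4,fy=4.4,interpolation=cv2.INTER_CUBIC))
E
```

```text
[[423.5 168.8]
 [428.3 224.8]
 [473.9 220.6]
 [470.1 164.8]] [448.95703306 194.73427412]
((449.2233581542969, 194.72792053222656), (56.20438766479492, 46.821964263916016), 85.03682708740234)
56.20439626985565 85.0368399671324
45.7587800125213 -5.203954787647681
55.89681285281286 -93.8728933788363
46.82212570884374 175.19028472805712
```

View pics/jig6.png

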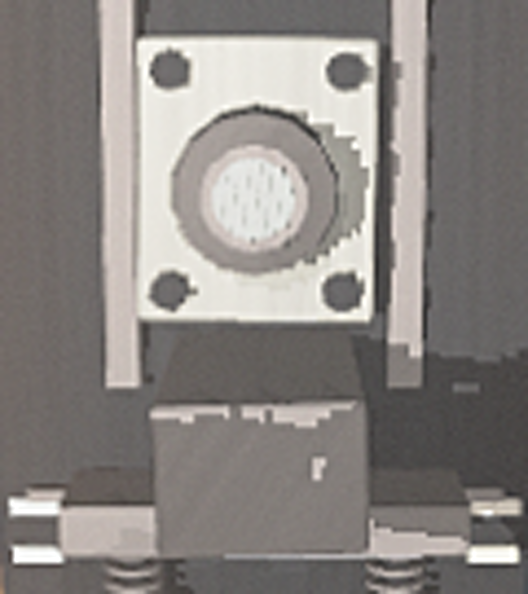

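Crop: block top corners are (150,405), (362,400), (368,551) and (158,553). Carriage top corners are (138,37), (378,40), (373,321) and (140,323). The fence front edge runs along row 503–505. Both pointers sit above the marks, so the fence is at rest. Block and carriage are squarely placed.

```bash
python3 - <<'E'
from h import *
im,p=load("w2")
def f(c,z,n):
    uv=(np.array(c,float)+.5)/4.4-.5+[215,115]
    P=plane("wrist",uv,z,p)[:,:2]*1000; print(n,P.round(1).tolist(),P.mean(0).round(1))
    for i in range(len(P)):
        d=P[(i+1)%len(P)]-P[i]; print('  %.1f %.1f'%(np.hypot(*d),np.degrees(np.arctan2(d[1],d[0]))),end='')
    print(); return P
f([[150,405],[362,400],[368,551],[158,553]],.082,'block')
f([[138,37],[378,40],[373,321],[140,323]],.038,'carriage')
f([[60,503],[470,505]],.0415,'fence front')
f([[98,0],[105,388]],.018,'stripL outer'); f([[428,0],[423,388]],.018,'stripR outer')
f([[139,388],[388,388]],.018,'strip ends inner')
# plate outline from full picture
uv=np.array([[210,51],[340,51]],float); print('plate rear',plane("wrist",uv,.012,p)*1000)
im=cv2.imread("pics/top0.png")
uv=np.array([[113,512],[347,480]])/5.+[300,160]; print('top plate rear',plane("top",uv,.012)*1000)
E
```

```text
block [[604.0, -231.7], [598.6, -193.3], [627.6, -188.3], [632.5, -227.6]] [ 615.7 -210.2]
  38.7 98.0  29.4 9.8  39.6 -82.8  28.8 -171.8
carriage [[538.2, -244.7], [533.3, -195.6], [592.0, -189.3], [598.1, -238.2]] [ 565.4 -216.9]
  49.3 95.8  59.1 6.2  49.3 -82.9  60.2 -173.8
fence front [[638.9, -251.7], [629.1, -163.2]] [ 634.  -207.5]
  89.1 96.3  89.1 -83.7
stripL outer [[531.0, -256.3], [618.2, -246.3]] [ 574.6 -251.3]
  87.8 6.6  87.8 -173.4
stripR outer [[522.8, -184.4], [609.8, -174.0]] [ 566.3 -179.2]
  87.7 6.8  87.7 -173.2
strip ends inner [[617.3, -238.5], [610.8, -182.0]] [ 614.  -210.2]
  56.9 96.6  56.9 -83.4
plate rear [[ 468.17947591 -291.5401864    12.        ]
 [ 453.62455722 -163.50373508   12.        ]]
top plate rear [[ 450.73901882 -162.31830243   12.        ]
 [ 467.54881236 -291.88264742   12.        ]]
```

Jig yaw is about 6.6°. The block is at (615.7,−210.2) mm and the carriage at (565.4,−216.9) mm. Descending over the block and gripping across its 40 mm side.

```bash
python3 -m inch '-0.0136 -0.0037 0.02 -0.005 0.2;0 0 0.04 0 0.2;0 0 0.04 0 0.2;0 0 0.03 0 0.2;0 0 0.02 0 0.2;0 0 0 0 0.2;0 0 0 0 0.2' 50 
python3 -c "
from station import env;s=env.sense();print(s['eef_pos'],s['eef_rot'],s['finger_gap'])"
```

```text
time_s: 4.1
eef_pos: [0.6158, -0.2108, 0.2152]
eef_rot: [-3.141, -0.0, -3.018]
wrist_force: [-0.3, -0.0, 0.0]
finger_gap: 0.0684
[ 0.61576231 -0.21078305  0.21524465] [-3.14134908e+00 -9.75264738e-05 -3.01828249e+00] 0.06835978595738068
```

```bash
python3 -m inch '0 0 0 0 0.4;0 0 0 0 0.5;0 0 0 0 0.6;0 0 0 0 0.7;0 0 0 0 0.8;0 0 0 0 0.8;0 0 0 0 0.8' 50; python3 -m inch '0 0 -0.005 0 0.8;0 0 -0.01 0 0.8;0 0 -0.02 0 0.8;0 0 -0.03 0 0.8;0 0 -0.04 0 0.8;0 0 -0.04 0 0.8;0 0 0 0 0.8'
python3 - <<'E'
from h import *
s=env.sense();print(s['eef_pos'],s['eef_rot'],s['finger_gap'],s['wrist_force'])
y=s['eef_rot'][2]; d=np.array([.4491,.1947])-s['eef_pos'][:2]
print(d,d@[np.cos(y),np.sin(y)],d@[np.sin(y),-np.cos(y)],'turn to 175:',-(np.radians(175-360)-y))
E
```

```text
time_s: 4.8
eef_pos: [0.616, -0.2109, 0.2162]
eef_rot: [-3.141, 0.002, -3.017]
wrist_force: [-0.2, 2.5, 9.0]
finger_gap: 0.0395
time_s: 5.5
eef_pos: [0.6163, -0.2121, 0.3662]
eef_rot: [-3.139, 0.008, -3.018]
wrist_force: [1.4, -0.9, -2.9]
finger_gap: 0.0397
[ 0.61631314 -0.21208355  0.36618348] [-3.13891715  0.00798904 -3.0182419 ] 0.039683424223379796 [ 1.37707573 -0.8623189  -2.90249653]
[-0.16721314  0.40678355] 0.1158927322295691 0.42426638003214434 turn to 175: 0.21061721527566624
```

```bash
python3 -m inch '0.0096 0.0354 0 0 0.8;0.0096 0.0354 0 0 0.8;0.0097 0.0354 0 0 0.8;0.0097 0.0354 0 0 0.8;0.0097 0.0354 0 0 0.8;0.0097 0.0354 0 0 0.8;0.0097 0.0354 0 0 0.8;0.0097 0.0354 0 0 0.8;0.0097 0.0354 0 0 0.8;0.0097 0.0354 0 0 0.8'
python3 -m inch '0.0097 0.0354 0 0 0.8;0.0097 0.0354 0 0 0.8;0 0 0 0.105 0.8;0 0 0.03 0.105 0.8;0 0 0.03 0 0.8;0 0 0.03 0 0.8;0 0 0 0 0.8;0 0 0 0 0.8;0 0 0 0 0.8'
python3 - <<'E'
from h import *
s=env.sense();print(s['eef_pos'],s['eef_rot'],s['finger_gap'],s['wrist_force'])
y=s['eef_rot'][2]; d=np.array([.4491,.1947])-s['eef_pos'][:2]
print(d,d@[np.cos(y),np.sin(y)],d@[np.sin(y),-np.cos(y)],np.degrees(y))
im,p=shot("w3")
print(proj("wrist",[[.4491,.1947,.024]],p))
cv2.imwrite("pics/w3c.png",cv2.resize(cv2.imread("pics/w3.png")[160:360,180:400],None,fx=3,fy=3,interpolation=cv2.INTER_CUBIC))
E
```

```text
time_s: 6.5
eef_pos: [0.4746, 0.1293, 0.3601]
eef_rot: [3.141, 0.0, -3.018]
wrist_force: [-0.0, 1.2, -2.7]
finger_gap: 0.0392
time_s: 7.4
eef_pos: [0.4481, 0.1962, 0.2712]
eef_rot: [3.14, 0.001, 3.055]
wrist_force: [0.0, -0.2, -2.7]
finger_gap: 0.0392
[0.44808155 0.19621127 0.27124203] [3.14036790e+00 1.46369358e-03 3.05540949e+00] 0.03919447083683414 [ 0.03197948 -0.17614801 -2.6738941 ]
[ 0.00101845 -0.00151127] -0.0011447565704000079 -0.001417993553821739 175.06206854366744
[[276.0357902 221.1138393]]
```

View pics/w3c.png

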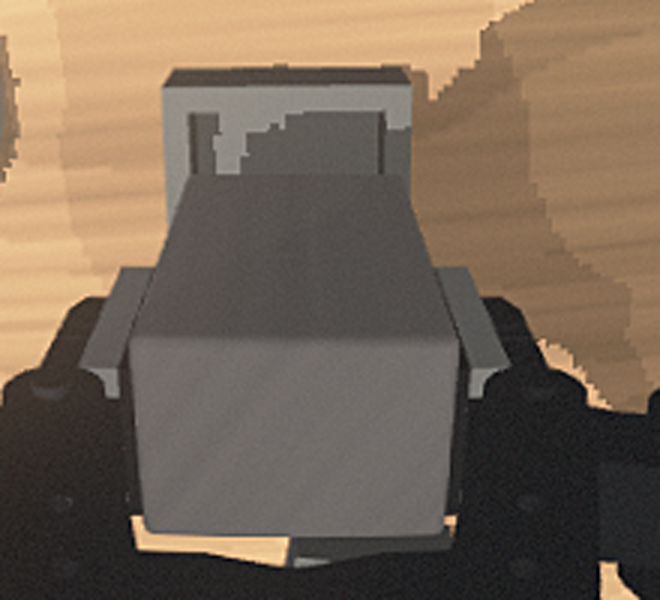

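The seat pocket lies ahead of the held block. The block's lower rear edge runs (187,175)–(408,176), its top corners are (132,338), (458,340), (445,533) and (147,533), and the seat's rear rim corners are (163,87) and (410,85).

```bash
python3 - <<'E'
from h import *
im,p=load("w3"); y=3.0554; C=np.array([.4491,.1947])
g=lambda c:(np.array(c,float)+.5)/3-.5+[180,160]
def show(n,P):
    q=(P[:,:2]-C); print(n,'toolx',(q@[np.cos(y),np.sin(y)]*1000).round(1),'tooly',(q@[np.sin(y),-np.cos(y)]*1000).round(1))
show('bottom rear edge',plane("wrist",g([[187,175],[408,176]]),.0677,p))
show('top',plane("wrist",g([[132,338],[458,340],[445,533],[147,533]]),.1377,p))
show('rim rear corners',plane("wrist",g([[163,87],[410,85]]),.024,p))
show('pocket corners',plane("wrist",g([[188,112],[385,110]]),.024,p))
E
```

```text
bottom rear edge toolx [15.2 14.9] tooly [-18.8  22.3]
top toolx [ 15.7  15.4 -13.4 -13.3] tooly [-18.2  20.4  20.8 -18.4]
rim rear corners toolx [23.2 23.6] tooly [-28.7  27.6]
pocket corners toolx [17.3 17.7] tooly [-23.1  22. ]
```

```bash
python3 -m inch '-0.0007 -0.0017 0.02 0 0.8;0 0 0.015 0 0.8;0 0 0.005 0 0.8;0 0 0 0 0.8;0 0 0.005 0 0.8;0 0 0.005 0 0.8;0 0 0 0 0.8'; python3 -m inch '0 0 0.004 0 0.8;0 0 0.003 0 0.8;0 0 0.001 0 0.8;0 0 0 0 0.8;0 0 0 0 0.8'
```

```text
time_s: 8.15
eef_pos: [0.448, 0.1944, 0.2195]
eef_rot: [-3.141, -0.0, 3.056]
wrist_force: [-0.6, -0.1, -3.4]
finger_gap: 0.0393
time_s: 8.65
eef_pos: [0.4481, 0.1943, 0.2117]
eef_rot: [-3.142, -0.0, 3.056]
wrist_force: [0.3, 0.1, -3.2]
finger_gap: 0.0395
```

```bash
python3 -m inch '0 0 0.001 0 0.8;0 0 0.0005 0 0.8;0 0 0 0 0.8;0 0 0.0005 0 0.8;0 0 0 0 0.8'; python3 -m inch '0 0 0.0005 0 0.8;0 0 0 0 0.8;0 0 0.0005 0 0.8;0 0 0 0 0.8'
```

```text
time_s: 9.15
eef_pos: [0.4482, 0.1944, 0.2102]
eef_rot: [3.141, 0.0, 3.056]
wrist_force: [-3.7, -1.4, 10.8]
finger_gap: 0.0395
time_s: 9.55
eef_pos: [0.4482, 0.1943, 0.2101]
eef_rot: [3.141, -0.0, 3.055]
wrist_force: [-10.6, -5.1, 39.3]
finger_gap: 0.0396
```

Contact is at floor height, about 6.5 mm by my estimate. I'll relieve the force and release.

```bash
python3 -m inch '0 0 -0.001 0 0.8;0 0 0 0 0.8;0 0 0 0 0.5;0 0 0 0 0.4;0 0 0 0 0.3;0 0 0 0 0.2;0 0 0 0 0.2;0 0 0 0 0.2;0 0 -0.01 0 0.2;0 0 -0.02 0 0.2'; python3 -m inch '0 0 -0.03 0 0.2;0 0 -0.04 0 0.2;0 0 -0.04 0 0.2;0 0 0 0 0.2;0 0 0 0 0.2'
python3 - <<'E'
from h import *
s=env.sense();print(s['eef_pos'],s['eef_rot'],s['finger_gap'])
im,p=shot("w4"); sc=read_camera("scene"); tp=read_camera("top")
cv2.imwrite("pics/scene4.png",sc[:,:,::-1]); cv2.imwrite("pics/top4.png",tp[:,:,::-1])
a=cv2.resize(cv2.imread("pics/w4.png")[130:330,180:380],(400,400),interpolation=cv2.INTER_CUBIC)
u=proj("scene",[.449,.195,.04])[0].astype(int);print(u)
b=cv2.resize(sc[u[1]-45:u[1]+35,u[0]-40:u[0]+40,::-1],(400,400),interpolation=cv2.INTER_CUBIC)
cv2.imwrite("pics/chk4.png",np.hstack([a,b]))
E
```

```text
time_s: 10.55
eef_pos: [0.4477, 0.1941, 0.2396]
eef_rot: [-3.14, -0.002, 3.056]
wrist_force: [0.6, 0.2, -0.5]
finger_gap: 0.0683
time_s: 11.05
eef_pos: [0.4481, 0.1943, 0.351]
eef_rot: [3.14, 0.002, 3.056]
wrist_force: [-0.4, 0.3, -0.3]
finger_gap: 0.0684
[0.4480781  0.19432423 0.35104531] [3.13976471e+00 1.69458101e-03 3.05581896e+00] 0.06835851235452
[308 150]
```

View pics/chk4.png

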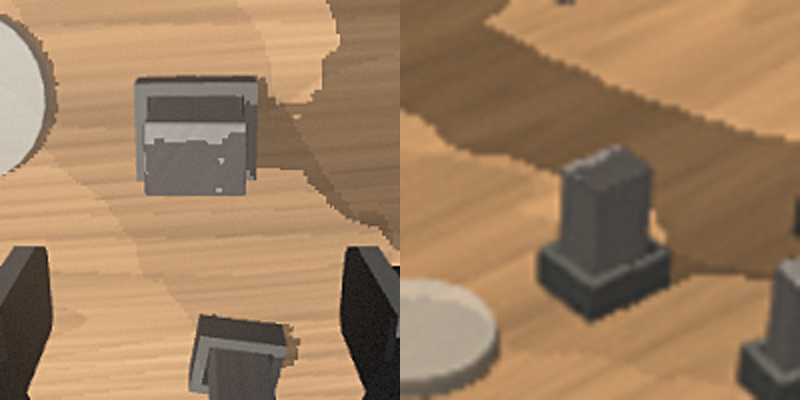

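The wrist and scene crops show the block upright and down inside the medium seat's pocket. Next is the carriage.

```bash
python3 -m inch '-0.0127 -0.0333 0 0 0.2;-0.0127 -0.0333 0 0 0.2;-0.0127 -0.0333 0 0 0.2;-0.0127 -0.0333 0 0 0.2;-0.0127 -0.0333 0 0 0.2;-0.0127 -0.0333 0 0 0.2;-0.0127 -0.0333 0 0 0.2;-0.0127 -0.0333 0 0 0.2;-0.0127 -0.0333 0 0 0.2;-0.0127 -0.0333 0 0 0.2'
python3 -m inch '-0.0127 -0.0333 0 0 0.2;-0.0127 -0.0333 0 0 0.2;0 0 0 -0.1 0.2;0 0 0 -0.1 0.2;0 0 0 0 0.2;0 0 0 0 0.2;0 0 0 0 0.2'
python3 - <<'E'
from h import *
s=env.sense();print(s['eef_pos'],s['eef_rot'],s['qpos'],s['wrist_force'])
y=s['eef_rot'][2]; d=np.array([.5654,-.2169])-s['eef_pos'][:2]
print(d@[np.cos(y),np.sin(y)],d@[np.sin(y),-np.cos(y)],np.degrees(y))
im,p=shot("w5"); print(proj("wrist",[[.5654,-.2169,.072]],p))
c=cv2.imread("pics/w5.png")[90:290,200:360]; cv2.imwrite("pics/w5c.png",cv2.resize(c,None,fx=3,fy=3,interpolation=cv2.INTER_CUBIC))
E
```

```text
time_s: 12.2
eef_pos: [0.5461, -0.1497, 0.3486]
eef_rot: [-3.141, -0.002, 3.056]
wrist_force: [1.5, -0.4, 0.7]
finger_gap: 0.0681
time_s: 12.9
eef_pos: [0.5656, -0.2166, 0.3493]
eef_rot: [3.141, -0.001, -3.03]
wrist_force: [0.4, 0.8, -0.3]
finger_gap: 0.0683
[ 0.56561171 -0.21663604  0.34930287] [ 3.14144430e+00 -7.98555749e-04 -3.02956892e+00] [-0.09128896  0.39504556  0.44953007  1.84061468 -0.20641295  0.95269876
  2.13136644] [ 0.39799133  0.81444563 -0.31312824]
0.000239894336216844 -0.0002386343306948253 -173.58151278580132
[[278.1093922 209.1084016]]
```

View pics/w5c.png

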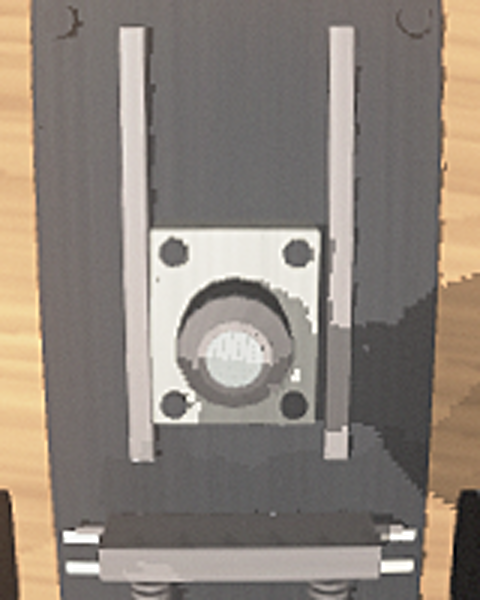

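The carriage sits at crop (152–321, 228–424), flat in the channel. Its nose is at full-image (278,209), exactly as predicted, and the fence is at rest. Descending to grip the barrel.

```bash
python3 -m inch '0 0 0.03 0 0.2;0 0 0.04 0 0.2;0 0 0.04 0 0.2;0 0 0.02 0 0.2;0 0 0.008 0 0.2;0 0 0 0 0.3;0 0 0 0 0.5;0 0 0 0 0.6;0 0 0 0 0.7;0 0 0 0 0.8' 50; python3 -m inch '0 0 0 0 0.9;0 0 0 0 0.9;0 0 0 0 0.9'
python3 - <<'E'
from h import *
s=env.sense();print(s['eef_pos'],s['eef_rot'],s['wrist_force'],s['ft_torque'])
E
```

```text
time_s: 13.95
eef_pos: [0.5661, -0.2169, 0.2133]
eef_rot: [-3.141, 0.002, -3.027]
wrist_force: [-2.0, 1.0, 8.4]
finger_gap: 0.0305
time_s: 14.25
eef_pos: [0.5661, -0.2169, 0.2133]
eef_rot: [-3.141, 0.002, -3.028]
wrist_force: [-2.1, 1.5, 9.4]
finger_gap: 0.0308
[ 0.56613577 -0.21691628  0.21331673] [-3.14124306e+00  2.14297343e-03 -3.02753577e+00] [-2.13677198  1.5452505   9.43939271] [0.32952405 0.43281434 0.01313609]
```

```bash
python3 -m inch '0 0 -0.0004 0 0.9;0 0 0 0 0.9'; python3 -m inch '-0.001 0 0 0 0.9;-0.003 0 0 0 0.9;-0.005 0 0 0 0.9;-0.006 0 0 0 0.9;-0.006 0 0 0 0.9;-0.005 0 0 0 0.9;-0.004 0 0 0 0.9;0 0 0 0 0.9;0 0 0 0 0.9'
python3 - <<'E'
from h import *
s=env.sense();print(s['eef_pos'],s['eef_rot'],s['wrist_force'],s['ft_torque'],s['finger_gap'])
E
```

```text
time_s: 14.45
eef_pos: [0.5662, -0.2169, 0.2133]
eef_rot: [-3.141, 0.002, -3.027]
wrist_force: [-1.0, 2.3, 11.1]
finger_gap: 0.0306
time_s: 15.35
eef_pos: [0.594, -0.2147, 0.2133]
eef_rot: [3.141, -0.002, -3.029]
wrist_force: [-17.5, -0.4, 23.9]
finger_gap: 0.0306
[ 0.59397602 -0.21470069  0.21332575] [ 3.14146460e+00 -2.32426332e-03 -3.02911410e+00] [-17.49924775  -0.44262825  23.93635372] [-0.26631925  3.67199411 -0.02884021] 0.030606587400726748
```

Downforce is raising friction, so I'll lift slightly to unload it before going on.

```bash
for i in 1 2 3; do python3 -m inch '0 0 -0.0006 0 0.9;0 0 0 0 0.9;0 0 0 0 0.9'|egrep 'pos|force|rot'; done
```

```text
eef_pos: [0.5948, -0.2141, 0.2134]
eef_rot: [-3.141, -0.001, -3.028]
wrist_force: [-7.3, -0.8, 10.5]
eef_pos: [0.5955, -0.2133, 0.2134]
eef_rot: [3.142, -0.0, -3.027]
wrist_force: [-2.6, -0.3, 1.6]
eef_pos: [0.5955, -0.2133, 0.2138]
eef_rot: [3.142, -0.0, -3.027]
wrist_force: [-0.0, 1.4, -4.8]
```

```bash
python3 -m inch '0 0 0.0005 0 0.9;0 0 0 0 0.9;0 0 0 0 0.9'|egrep 'pos|force|rot'; python3 -m inch '-0.002 0 0 0 0.9;-0.003 0 0 0 0.9;0 0 0 0 0.9;0 0 0 0 0.9;0 0 0 0 0.9'|egrep 'pos|force|rot'
```

```text
eef_pos: [0.5955, -0.2134, 0.2134]
eef_rot: [3.142, -0.0, -3.027]
wrist_force: [-0.9, 1.0, -2.4]
eef_pos: [0.6005, -0.2128, 0.2134]
eef_rot: [-3.142, 0.0, -3.027]
wrist_force: [1.3, -0.2, -3.9]
```

```bash
python3 -m inch '-0.002 0 0 0 0.9;-0.001 0 0 0 0.9;0 0 0 0 0.9;0 0 0 0 0.9'|egrep 'pos|force|rot'; python3 -m inch '-0.002 0 0 0 0.9;0 0 0 0 0.9;0 0 0 0 0.9'|egrep 'pos|force|rot';
```

```text
eef_pos: [0.6035, -0.2125, 0.2134]
eef_rot: [-3.141, 0.0, -3.027]
wrist_force: [-0.4, -0.9, -3.4]
eef_pos: [0.6055, -0.2123, 0.2134]
eef_rot: [-3.141, 0.0, -3.027]
wrist_force: [-0.3, -0.9, -4.1]
```

```bash
for i in 1; do python3 -m inch '0 0 0.0003 0 0.9;0 0 0 0 0.9'|egrep 'pos|force'; python3 -m inch '-0.002 0 0 0 0.9;0 0 0 0 0.9;0 0 0 0 0.9'|egrep 'pos|force'; python3 -m inch '-0.002 0 0 0 0.9;0 0 0 0 0.9;0 0 0 0 0.9'|egrep 'pos|force';python3 -m inch '-0.002 0 0 0 0.9;0 0 0 0 0.9;0 0 0 0 0.9'|egrep 'pos|force|rot'; done
```

```text
eef_pos: [0.6055, -0.2123, 0.2134]
wrist_force: [-1.8, 0.0, 2.3]
eef_pos: [0.6066, -0.2124, 0.2134]
wrist_force: [-9.9, 1.6, 11.9]
eef_pos: [0.6082, -0.2123, 0.2134]
wrist_force: [-13.5, 0.9, 14.4]
eef_pos: [0.6098, -0.2123, 0.2134]
eef_rot: [3.141, -0.003, -3.028]
wrist_force: [-18.0, 0.3, 18.3]
```

```bash
for i in 1 2; do python3 -m inch '0 0 -0.0005 0 0.9;0 0 0 0 0.9;0 0 0 0 0.9'|egrep 'pos|force|rot'; done
python3 -m inch '0 0 -0.0003 0 0.9;0 0 0 0 0.9;0 0 0 0 0.9'|egrep 'pos|force|rot'
```

```text
eef_pos: [0.61, -0.2122, 0.2135]
eef_rot: [3.141, -0.003, -3.028]
wrist_force: [-10.9, -0.2, 8.9]
eef_pos: [0.6104, -0.2121, 0.2137]
eef_rot: [3.141, -0.002, -3.028]
wrist_force: [-7.4, -0.6, -0.4]
eef_pos: [0.6104, -0.212, 0.2138]
eef_rot: [3.141, -0.002, -3.028]
wrist_force: [-4.6, -2.4, -4.1]
```

```bash
python3 -m inch '-0.0015 0 0 0 0.9;0 0 0 0 0.9;0 0 0 0 0.9'|egrep 'pos|force|rot'; python3 -m inch '-0.0015 0 0 0 0.9;0 0 0 0 0.9;0 0 0 0 0.9'|egrep 'pos|force|rot'
```

```text
eef_pos: [0.6118, -0.2119, 0.2138]
eef_rot: [3.141, -0.003, -3.028]
wrist_force: [-7.2, -2.8, -3.0]
eef_pos: [0.613, -0.2118, 0.2137]
eef_rot: [3.141, -0.003, -3.028]
wrist_force: [-8.5, -1.9, -0.7]
```

```bash
python3 -m inch '-0.0015 0 -0.0002 0 0.9;0 0 0 0 0.9;0 0 0 0 0.9'|egrep 'pos|force|rot'; python3 -m inch '-0.001 0 0 0 0.9;0 0 0 0 0.9;0 0 0 0 0.9;0 0 0 0 0.9'|egrep 'pos|force|rot'
python3 - <<'E'
from h import *
im,p=shot("w6"); s=env.sense(); print(s['eef_pos'],s['eef_rot'],s['wrist_force'])
sc=cv2.cvtColor(read_camera("scene"),cv2.COLOR_RGB2BGR); cv2.imwrite("pics/scene6.png",sc)
a=cv2.imread("pics/w6.png"); print(proj("wrist",[[.634,-.2075,.0415]],p))
u=proj("scene",[.62,-.21,.03])[0].astype(int);print(u)
b=cv2.resize(sc[u[1]-60:u[1]+60,u[0]-70:u[0]+70],(800*3//7,294),interpolation=cv2.INTER_CUBIC)
a=cv2.resize(a[100:360,160:400],(480,520)); o=np.zeros((520,480+b.shape[1],3),np.uint8); o[:,:480]=a;o[:294,480:]=b
cv2.imwrite("pics/chk6.png",o[:, :800])
E
```

```text
eef_pos: [0.6143, -0.2116, 0.2138]
eef_rot: [3.141, -0.004, -3.028]
wrist_force: [-9.7, -2.1, -1.4]
eef_pos: [0.6151, -0.2116, 0.2138]
eef_rot: [3.141, -0.004, -3.028]
wrist_force: [-11.7, -2.0, 0.8]
[ 0.61505861 -0.21164687  0.2138259 ] [ 3.14093445 -0.00438418 -3.0282513 ] [-11.57436551  -1.77426703   0.62701976]
[[282.75576348 300.98681561]]
[220 266]
```

View pics/chk6.png

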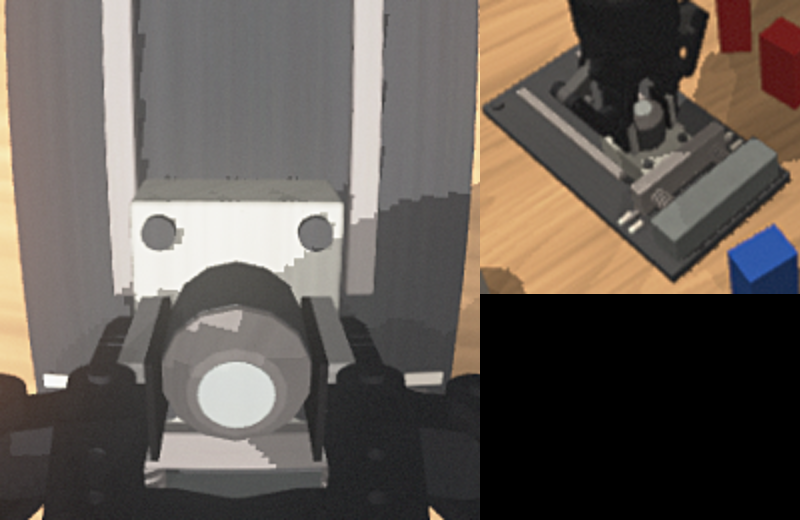

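The wrist crop shows the carriage against the fence. The fence top's rear edge is at about row 468, and the carriage's rear top edge at row 201, columns 133–343. I'll measure the fence displacement.

```bash
python3 - <<'E'
from h import *
im,p=load("w6"); J=np.radians(6.6); F=np.array([.634,-.2075])
def f(n,c,z,p=p,cam="wrist",s=2,o=(160,100)):
    uv=(np.array(c,float)+.5)/s-.5+o; q=plane(cam,uv,z,p)[:,:2]-F
    print(n,(q@[np.cos(J),np.sin(J)]*1000).round(1),(q@[-np.sin(J),np.cos(J)]*1000).round(1))
f('fence rear edge (rest 12)',[[150,470],[325,468]],.0415)
f('carriage rear top (contact at rest -60)',[[133,201],[343,199]],.038)
p2=load("w2")[1]
f('w2 fence rear',[[62,556],[470,556]],.0415,p2,s=4.4,o=(215,115))
# scene crop, raw scale: enlarge pointer area
sc=cv2.imread("pics/scene6.png"); s0=cv2.imread("pics/scene0.png")
cr=lambda i:cv2.resize(i[240:300,195:275],None,fx=5,fy=5,interpolation=cv2.INTER_CUBIC)
cv2.imwrite("pics/ptr.png",np.hstack([cr(s0),cr(sc)]))
E
```

```text
fence rear edge (rest 12) [21.8 21.4] [-25.7  21.3]
carriage rear top (contact at rest -60) [-51.3 -51.6] [-26.3  22.5]
w2 fence rear [12.1 12.1] [-44.6  45.1]
```

View pics/ptr.png

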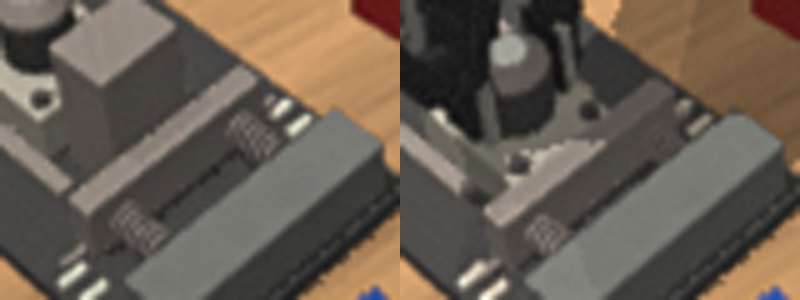

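The fence is driven back about 9.5 mm, from the edge measurement and from tool travel since contact. I'll nudge 0.4 mm and check that it holds steady.

```bash
python3 -m inch '-0.0004 0 0 0 0.9;0 0 0 0 0.9;0 0 0 0 0.9;0 0 0 0 0.9;0 0 0 0 0.9'|egrep 'pos|force|rot|gap'; python3 -m inch '0 0 0 0 0.9;0 0 0 0 0.9;0 0 0 0 0.9;0 0 0 0 0.9;0 0 0 0 0.9;0 0 0 0 0.9;0 0 0 0 0.9;0 0 0 0 0.9;0 0 0 0 0.9;0 0 0 0 0.9'
python3 - <<'E'
from h import *
im,p=shot("w7")
a=cv2.cvtColor(cv2.imread("pics/w7.png"),cv2.COLOR_BGR2GRAY).astype(float)
col=a[320:345,240:300].mean(1); print(col.round())
col=a[190:206,230:320].mean(1); print('carr',col.round())
J=np.radians(6.6);F=np.array([.634,-.2075])
for r in (333.5,334,334.5,335,335.5): print(r,(plane("wrist",[[270,r]],.0415,p)[0,:2]-F)@[np.cos(J),np.sin(J)]*1000-12.1)
E
```

```text
eef_pos: [0.6153, -0.2117, 0.2138]
eef_rot: [3.141, -0.005, -3.028]
wrist_force: [-14.1, -1.0, 2.4]
finger_gap: 0.0305
time_s: 22.65
eef_pos: [0.6153, -0.2116, 0.2138]
eef_rot: [3.141, -0.005, -3.028]
wrist_force: [-13.6, -1.4, 3.0]
finger_gap: 0.0305
[170. 174. 177. 176. 176. 181. 181. 182. 182. 186. 186. 186. 193. 198.
 131.  92.  89.  81.  83.  83.  83.  83.  84.  84.  77.]
carr [128. 130. 130. 131. 131. 131. 130. 132. 130. 121. 151. 225. 235. 241.
 242. 242.]
333.5 8.67823146104669
334 9.01788552656305
334.5 9.358315217691272
335 9.699524809822629
335.5 10.041518605354552
```

Friction under the carriage inflates the wrist reading (13.6 N against about 9.4 mm, or 9.4 N, of spring). I'll unload the vertical a touch so the two agree.

```bash
python3 -m inch '0 0 -0.0003 0 0.9;0 0 0 0 0.9;0 0 0 0 0.9;0 0 0 0 0.9;0 0 0 0 0.9'|egrep 'pos|force|rot|gap'; python3 -m inch '-0.0003 0 0 0 0.9;0 0 0 0 0.9;0 0 0 0 0.9;0 0 0 0 0.9;0 0 0 0 0.9;0 0 0 0 0.9'|egrep 'pos|force|rot|gap'
```

```text
eef_pos: [0.6154, -0.2116, 0.2139]
eef_rot: [3.141, -0.004, -3.028]
wrist_force: [-10.4, -2.7, -2.0]
finger_gap: 0.0306
eef_pos: [0.6156, -0.2115, 0.2139]
eef_rot: [3.141, -0.005, -3.028]
wrist_force: [-11.5, -2.4, -0.4]
finger_gap: 0.0307
```

```bash
python3 -m inch '0 0 0 0 0.9;0 0 0 0 0.9;0 0 0 0 0.9;0 0 0 0 0.9;0 0 0 0 0.9;0 0 0 0 0.9'; python3 - <<'E'
from h import *
a=read_camera("top"); b=cv2.imread("pics/top0.png")[:,:,::-1]
d=cv2.absdiff(a,b).max(2); 
for n,(u,v) in dict(flask=(208,173),dish=(235,274),vial=(232,198),driver=(425,258),reagent=(410,195),puck=(307,150),red1=(289,200),red2=(287,230),blue=(342,149),small=(190,216),large=(142,239),blarge=(167,173)).items(): print(n,d[v-10:v+10,u-10:u+10].mean().round(1),end='; ')
print(env.close_job())
E
```

```text
time_s: 24.4
eef_pos: [0.6157, -0.2115, 0.2139]
eef_rot: [3.141, -0.005, -3.028]
wrist_force: [-11.7, -2.1, -1.8]
finger_gap: 0.0306
flask 10.8; dish 57.3; vial 16.7; driver 13.0; reagent 13.8; puck 6.8; red1 47.3; red2 76.8; blue 57.4; small 12.5; large 11.0; blarge 12.8; the job is handed in; nothing more can be done
None
```

I moved the setting block into the medium seat, pressed the carriage against the fence, and handed in the job at about 24.5 s with the arm still holding it pressed.

- **Block:** it stands upright in the medium seat. I picked that seat because its rim measured about 56 × 47 mm. Contact came at floor height, and two camera views showed the block down in the pocket.
- **Carriage:** it is held by the barrel and was slid along the channel onto the fence.
- **Fence travel:** about 9.7 mm by tool travel since contact. The camera edge gave 9.0–9.5 mm shortly before the last 0.3–0.4 mm nudge. The carriage's rear edge gave only about 8.6 mm in an earlier picture, a disagreement within the roughly 2 mm calibration. The fence is well short of its 20 mm stop.
- **Force:** the wrist read a steady 11.7 N along the press, which I take to be about 10 N on the spring plus sliding friction. While seating the block, contact force briefly reached about 40 N at the wrist, through the held block.

**Carriage flatness:** the tool leans about 0.3° under load and sits 0.5 mm higher than at the grip. The carriage's rear may therefore be lifted by a few tenths of a millimetre. I could not measure this directly.

**Other objects:** the final top-view comparison showed little change (6.8–16.7) at the flask, vial, driver, reagent, puck, large block, and the small and large seats. It showed large differences at the dish and the red and blue blocks (47–77). I did not view that picture. The arm or its shadow in the view would explain it, and nothing was felt touching them, but I have not confirmed it.

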